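# Draw the barrel bolt of a specimen box and open its lid

### The arm

A 6-joint arm with a two-finger parallel gripper is mounted at the origin on a cart in front of the work surface, level with it; the furniture and walls round the work are solid. World frame = base frame: x ahead of the robot, y to its left, z up, the work surface at z = 0. Lengths are in m, angles in rad, forces in N, time in s.
With the tool pointing down it reaches from about 0.375 to 0.9 m from the base axis. Payload 3.1 kg.
Tool frame: the origin (TCP) lies midway between the tips of the shut fingers; the grasp point (between the pads) lies 19 mm behind it; z points along the fingers, y is the line along which they close (so a half turn about z gives the same grasp; the last joint's range is limited). The gripper opens to 85 mm and grips with 20 to 120 N. Pads are 22 mm wide; open, the fingers measure 114 mm over their backs; the gripper's body (76 mm by 85 mm) begins 54 mm behind the grasp point. The pads swing forward as they close: fully open they stand 13 mm farther back than shut.
Start: joints at [-1.369, 0.527, 1.433, -0, 1.181, -0.178], TCP at [0.232, -0.58, 0.231] pointing down, gripper open.
Joint ranges: [-3.08, 3.08], [-0.75, 2.2], [0.22, 2.44], [-1.43, 4.57], [0, 2.65], [-2.85, 2.85]. Speed limits (rad/s): [2.79, 2.79, 3.14, 3.14, 3.14, 3.14].

### API

Orientations are given as a unit quaternion [x, y, z, w].
In Python, from station import manip gives the robot as it stands.
- The arm moves only by the tool drive_tool, never from a script. Its argument "motion" is a list that holds one entry, the list of rows, each a list of 5 numbers: the finger opening in mm, from 0 to 85.4, then the shift along the tool's x, y, z in units of 30 mm (1.0 is 30 mm), then the turn about the tool's z in units of 8 degrees (1.0 is 8 degrees). In form: [[[fingers, x, y, z, yaw], ...]]. A call has 1 to 10 rows; each row is the pose to reach, as a shift and turn from the pose commanded when the call began, along the tool's axes at that moment; what a row does not reach only later rows make up. A row lasts 1/10 s, in which the tool goes at most 50 mm and 8.59 degrees, less where a joint would pass 70% of its speed; a pose out of reach is approached as far as the arm can. A call with a gripper value outside its range is refused whole. The fingers move at their own pace and stop on an object; "squeeze" is the grip in N (left out, the last holds). Time passes only in rows, so rows that repeat a pose let the fingers close. It gives the time, the measured TCP pose, the force, the opening and the grip force at its end, in the units of the state.
- manip.sense(): the state, without advancing time (a new reading comes with each control period).
- manip.snapshot(name): name is "scene" or "top" or "wrist"; returns the picture (384x512x3 uint8, red, green, blue); there is no depth.
- manip.camera_model(name): a dict with "fov_y" (degrees; the focal length in pixels is half the picture's height over the tangent of half this angle, whatever the lens; pixels are square), "cx", "cy" (the principal point, pixels), "k1" (the pictures are not rectified: a ray, as slopes to the right and down, at radius r is drawn at 1 + k1 r^2 times it, then the intrinsics apply), "origin" and "orientation" of the camera in the world. Camera axes: x right, y up, looking along -z (the intrinsics and any distortion apply to the point x, -y, -z); pixel columns grow to the right and rows downward; lengths in m; the calibration is good to about 2 mm. A picture is of the moment at which its call begins: read the wrist's pose just before it. camera_model takes no time and is no camera call; for the wrist camera it gives the pose at the moment of the call.
- manip.sign_off(): hands the job in; it is judged then, once.
The state is a dict: "t": time; "q": joint angles; "qd": joint speeds; "tau": joint torques, N m; "tcp_pos": TCP position; "tool_rot": TCP orientation; "force": force on the tool from outside, world axes, zero at the start; "ft_torque": the same for the moment, N m; "finger_gap": opening from 0.0 (shut) to 1.0 (fully open); "gripper_force": force on a finger pad.
Only numpy, scipy, OpenCV 4.12 (cv2) and the standard library are available. Lean on these libraries where they do the work, as an engineer would, in place of code of your own. Each camera call takes 0.05 s, during which the arm holds its last target. There are 200 camera calls.

### The job

Unbolt the grey specimen box: lift the red bolt handle out of its notch, draw the bolt all the way back out of the lid, and lay the handle down flat again in the rear notch. Then swing the lid right back, past upright, until it rests open by itself. Leave the slide boxes in the specimen box and everything else on the bench where they are.

Things in the scene. Friction and masses are not known exactly. Their poses are not given: they have to be found in the camera images.
- hatch_box: Grey steel specimen box, 145 (x, from -80 to +65) x 302 (y) x 70 mm high, screwed to the bench, yaw up to 0.2 rad. Origin: on its underside; x away from the robot, y left, z up. Its -y half is a solid deck (top 70 mm up) carrying the bolt; its +y half an open well under a lid (lid top 76 mm up). Offsets in the other entries are mm in this frame.
- bolt_axis (a point): Point on the axis of the bolt's steel rod (10 mm thick, along the box's y) where the handle's stem leaves it; moves with the bolt. Bolted: at box (40, -50, 98); drawn right back: (40, -95, 98). The rod's tip is 80 mm from here towards +y and, bolted, runs through a staple on the lid. The handle turns about this axis.
- bolt_grip (a point): Centre of the handle's red grip: a cross bar 24 mm long, 16 mm thick, parallel to the rod, on an 8 mm stem, 50 mm from the rod's axis. Lying, the handle points level from the axis to the box's -x, the grip's centre 28 mm above the bare deck. Pinched by its two ends (fingers closing along the box's y) it can turn between the fingers. The point's frame turns with the handle.
- rear_notch (a point): The rear one of two notches, 14 mm wide along y, in the dark wall in front of the rod (wall 9 to 17 mm from the axis, top 106 mm above the bench). Fixed at box (27, -95, 98); the other is at (27, -50, 98). The stem lies in them at bolt travel 0 and 0.045; between them it cannot lie down.
- bolt (a joint): Travel of the bolt in m: 0 bolted, 0.045 drawn fully back (towards the box's -y, end stop). Friction about 1.5 N; it stays where it is left. The notch blocks it after about 3 to 5 mm unless the handle is lifted above about 1.05 rad.
- bolt_handle (a joint): Angle of the bolt handle in rad: 0 lying in a notch towards the box's -x, 1.5 about straight up (end stop). It turns easily (0.04 kg) and falls back when let go, except near upright.
- lid_grip (a point): Centre of the head of the black mushroom knob on the lid: head 24 mm across and 15 mm high, its top 34 mm above the lid's top, its centre 24 mm above it. Lid shut: at box (-20, 48, 100). It can be taken by the head with fingers closing along the box's x and turns between them. The point's frame turns with the lid.
- lid_staple (a point): Centre of the steel staple on the lid that the bolt runs through, 30 mm wide in x, 16 mm in y, 38 mm high above the lid. Lid shut: at box (40, 17, 98). Moves with the lid.
- lid_hinge (a point): Middle of the lid's hinge line, at box (0, 154, 73); the line runs along the box's x. The knob's centre is 109 mm from this line (lid shut: 106 mm towards -y and 27 mm above it).
- lid (a joint): Opening of the lid in rad: 0 shut, 1.57 upright, 1.85 end stop leaning back over the hinge (to the box's +y), where it rests by its own weight (0.22 kg). It falls shut from below about 1.45 rad. With the bolt in its staple it lifts only about 0.03 rad. Steel frame with clear window, 141 x 148 x 6 mm.
- slide_box_a: Blue slide box 30 x 82 x 28 mm lying in the well under the lid; origin centre of its underside. Leave it.
- slide_box_b: A second such slide box in the well. Leave it.
- beaker: Glass beaker, 52 mm across, 69 mm high, near the bolt's end of the box, about 0.26 m from the box's origin; origin centre of its underside. Bystander.
- tip_box: Blue pipette-tip box 84 x 118 x 83 mm, at the left; bystander.
- timer: White timer 58 x 66 x 66 mm, at the right; bystander.

How it is judged:
By the outcome, as a careful person would: the job done as asked, in the order asked, and still so for the second after the job is handed in, with the robot touching nothing.
It also fails if it takes over 51 s, if anything falls off the work surface, if the arm or the gripper's body presses on something with over 40 N, if the wrist force passes 120 N, or if a joint passes its speed limit or range.

## Working session

There is one attempt and no reset: what is moved stays moved. The work goes in short steps, Python scripts to look and compute and a tool call to move; the robot and the scene stay as the last step left them, time stands still between calls to the robot, and variables do not carry over. Pictures are saved under pics/ and viewed, at most 10 in all, crops included, and the job is handed in when it is done.

Besides the shell and the picture viewer there is one more tool, called after "Call:" as name(argument=value, ...), one argument or row to a line, values as JSON. drive_tool: Moves the arm, as the interface text tells. Its arguments: {"type":"object","properties":{"motion":{"type":"array","items":{"type":"array","items":{"type":"array","items":{"type":"number"}}}},"squeeze":{"type":"number"}},"required":["motion"]}

```bash
ls; mkdir -p pics; cat > h.py <<'E'
import numpy as np, cv2
from scipy.spatial.transform import Rotation as R
from station import manip
def K(m):
    f=192/np.tan(np.radians(m["fov_y"])/2); return np.array([[f,0,m["cx"]],[0,f,m["cy"]],[0,0,1]]), np.array([m["k1"],0,0,0,0.])
def snap(name,fn):
    m=manip.camera_model(name); im=manip.snapshot(name); cv2.imwrite(fn,im[:,:,::-1]); return m,im
def Rc(m):
    return R.from_quat(m["orientation"]).as_matrix()@np.diag([1,-1,-1])
def proj(m,P):
    k,d=K(m); p=(np.atleast_2d(P)-m["origin"])@Rc(m)
    return cv2.projectPoints(p.reshape(-1,1,3),np.zeros(3),np.zeros(3),k,d)[0][:,0]
def ray(m,uv):
    k,d=K(m); n=cv2.undistortPoints(np.array(uv,float).reshape(-1,1,2),k,d)[:,0]
    v=np.c_[n,np.ones(len(n))]@Rc(m).T; return np.array(m["origin"]),v/np.linalg.norm(v,axis=1)[:,None]
def atz(m,uv,z):
    o,v=ray(m,uv); return o+v*((z-o[2])/v[:,2])[:,None]
E
python3 - <<'E'
from h import *
import pickle
s=manip.sense(); print(s)
o=[]
ms={}
for n in ("scene","top"):
    m,im=snap(n,f"pics/{n}0.png"); o.append(im); ms[n]=m; print(n,m)
pickle.dump(ms,open("cams.pkl","wb"))
print(manip.camera_model("wrist"))
E
```

```text
pics
{'t': 0.0, 'q': array([-1.36951090e+00,  5.28464676e-01,  1.43390664e+00,  1.01711665e-05,
        1.18141263e+00, -1.78474342e-01]), 'qd': array([ 0.00052518, -0.0003927 ,  0.00176336, -0.00020956, -0.00132371,
        0.00066699]), 'tau': array([ 1.70340834e-03, -4.42346549e+01, -1.78026438e+01, -1.93400462e-05,
        8.30909761e-03,  9.59076019e-07]), 'tcp_pos': array([ 0.23158414, -0.57973464,  0.23033317]), 'tool_rot': array([ 9.82026688e-01,  1.88738927e-01, -7.79372994e-06, -1.09563108e-03]), 'force': array([-0.90146722, -0.8049159 , -0.06041013]), 'ft_torque': array([-0.00149361,  0.00663899, -0.00744718]), 'gripper_force': 0.0, 'finger_gap': 0.9998386602566023}
scene {'fov_y': 55.45734582028248, 'cx': 258.6346675421706, 'cy': 187.29598959489113, 'k1': -0.06739745083332754, 'origin': array([-0.44154603, -0.61718015,  0.81416921]), 'orientation': array([ 0.42014313, -0.23324748, -0.41228532,  0.77401304])}
top {'fov_y': 48.67515789617112, 'cx': 257.17074898187974, 'cy': 193.54121805172363, 'k1': -0.14328590237235314, 'origin': array([0.25082966, 0.01570125, 1.54600258]), 'orientation': array([-0.05524885,  0.06059122,  0.71378564, -0.6955475 ])}
{'fov_y': 59.52689240651377, 'cx': 251.33052966096542, 'cy': 189.28755338352227, 'k1': -0.029748954642107805, 'origin': array([ 0.29454931, -0.55518956,  0.37263825]), 'orientation': array([-0.11063863,  0.07671869, -0.55544211,  0.82058357])}
```

View pics/scene0.png

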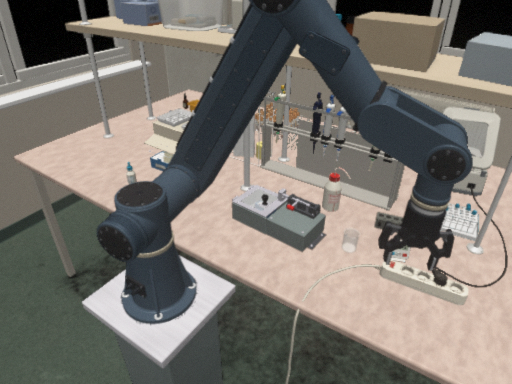

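View pics/top0.png

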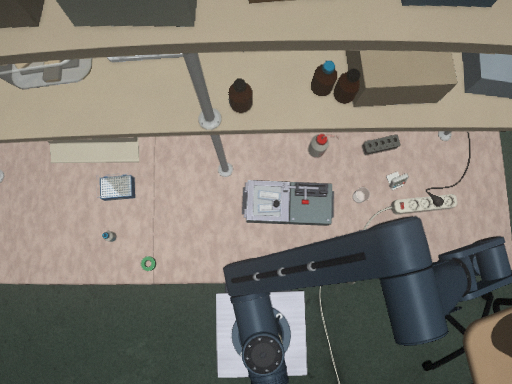

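The scene view shows the box at about (235–325, 188–245). In the top view its corners are at about (245,181) to (333,224), with the beaker at (360,196) and a shelf post at (224,170). I'll enlarge both.

```bash
python3 - <<'E'
from h import *
a=cv2.imread("pics/scene0.png")[180:255,225:335]; b=cv2.imread("pics/top0.png")[172:232,238:340]
a=cv2.resize(a,None,fx=5,fy=5,interpolation=cv2.INTER_CUBIC)[:,:540]; b=cv2.resize(b,None,fx=5,fy=5,interpolation=cv2.INTER_CUBIC)
cv2.imwrite("pics/c1.png",cv2.resize(np.vstack([a[:290,:510],b[:300]]),None,fx=1,fy=1))
E
```

```text
(no output)
```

View pics/c1.png

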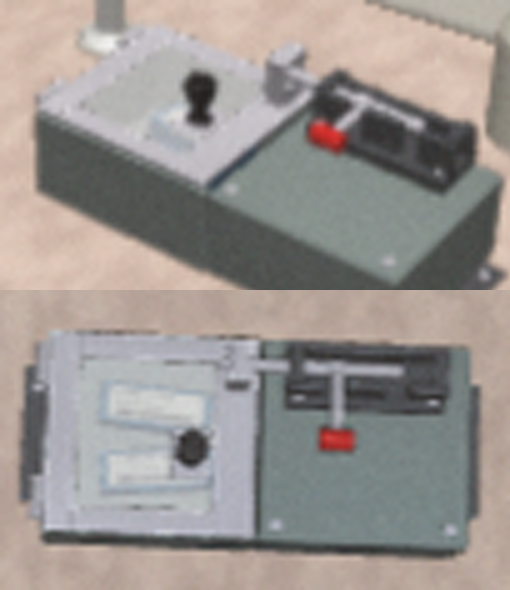

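```bash
cat > fit.py <<'E'
from h import *
import pickle
from scipy.optimize import least_squares
ms=pickle.load(open("cams.pkl","rb"))
S=lambda x,y:(225+(x+.5)/5-.5,180+(y+.5)/5-.5)
T=lambda x,y:(238+(x+.5)/5-.5,172+(y-290+.5)/5-.5)
G=(-10,-50,98);Kn=(-20,48,100);RR=(65,-151,70);FR=(-80,-151,70)
ob=[("scene",S(327,136),G,3),("top",T(337,440),G,3),("scene",S(201,86),Kn,3),("top",T(191,448),Kn,3),
("scene",S(502,182),RR,1),("top",T(468,347),RR,1),("top",T(464,545),FR,1),("scene",S(400,283),FR,1)]
def tri(i,j):
    A=np.zeros((3,3));b=np.zeros(3)
    for k in(i,j):
        o,v=ray(ms[ob[k][0]],[ob[k][1]]);P=np.eye(3)-np.outer(v[0],v[0]);A+=P;b+=P@o
    return np.linalg.solve(A,b)
if __name__=="__main__":
    print("grip",tri(0,1),"knob",tri(2,3),"RR",tri(4,5),"FR",tri(6,7))
    def w(p,q): 
        return np.array([p[0],p[1],0])+R.from_euler("z",p[2]).apply(np.array(q)/1000.)
    f=lambda p:np.concatenate([(proj(ms[c],w(p,q))[0]-uv)*k for c,uv,q,k in ob])
    r=least_squares(f,[.5,0,0]); print(r.x,r.fun.reshape(-1,2).round(1))
    for c in ms: print(c, atz(ms[c],[o[1] for o in ob if o[0]==c][:2],.099))
E
python3 fit.py
```

```text
grip [ 0.45760026 -0.16257993  0.09881612] knob [ 0.45482872 -0.06216049  0.10220892] RR [ 0.52776599 -0.26439942  0.05993346] FR [ 0.38684588 -0.25547324  0.0633202 ]
[ 0.47186231 -0.11205328 -0.07136682] [[-0.5 -0.2]
 [-1.5 -0.3]
 [-0.1  1.6]
 [ 0.9 -0.6]
 [ 1.1 -1.8]
 [ 1.2  0.1]
 [ 1.3  1.1]
 [-0.8 -0.4]]
scene [[ 0.4571395  -0.162491    0.099     ]
 [ 0.45946417 -0.06021222  0.099     ]]
top [[ 0.45774476 -0.16280323  0.099     ]
 [ 0.45479969 -0.06169854  0.099     ]]
```

Height checks match: grip 0.099 measured against 0.098, knob 0.102 against 0.100. Next I'll move over the handle and refine with the wrist camera.

```bash
cat >> h.py <<'E'
BOX=np.array([.4719,-.1121,-.0714])
def bw(q,b=None):
    b=BOX if b is None else b
    return np.array([b[0],b[1],0])+R.from_euler("z",b[2]).apply(np.array(q)/1000.)
def goto(P,yh):
    """units to reach TCP at world P with tool y heading along yh (mod pi)"""
    s=manip.sense(); M=R.from_quat(s["tool_rot"]).as_matrix()
    d=M.T@(np.array(P)-s["tcp_pos"])/.03
    h=np.arctan2(M[1,1],M[0,1]); t=-(yh-h); t=(t+np.pi/2)%np.pi-np.pi/2
    print("t",round(s["t"],2),"shift",d.round(3),"yaw",round(np.degrees(t)/8,3),"F",s["force"].round(1),"q6",s["q"][5].round(2),"gap",round(s["finger_gap"]*85.4,1))
E
python3 - <<'E'
from h import *
g=bw((-10,-50,98)); print(g); goto([g[0],g[1],.2],np.pi/2+BOX[2])
E
```

```text
[ 0.45835851 -0.16125921  0.098     ]
t 0.1 shift [ 12.192 -10.154   1.038] yaw 3.232 F [0.1 0.4 0.1] q6 -0.18 gap 85.3
```

Call:
drive_tool(
  motion=[
    [[50, 12.2, -10.15, 0, 3.2], [50, 12.2, -10.15, 0, 3.2], [50, 12.2, -10.15, 0, 3.2], [50, 12.2, -10.15, 0, 3.2], [50, 12.2, -10.15, 0, 3.2], [50, 12.2, -10.15, 0, 3.2], [50, 12.2, -10.15, 0, 3.2], [50, 12.2, -10.15, 0, 3.2], [50, 12.2, -10.15, 0.5, 3.2], [50, 12.2, -10.15, 1.0, 3.2]],
  ],
  squeeze=30,
)

```text
t: 1.1
tcp_pos: [0.4606, -0.1593, 0.2022]
tool_rot: [0.999, -0.032, 0.002, 0.001]
force: [-0.2, -0.3, -0.7]
finger_gap: 0.586
gripper_force: 0.0
```

```bash
python3 - <<'E'
from h import *
import pickle
m,im=snap("wrist","pics/w1.png"); pickle.dump(m,open("w1.pkl","wb"))
s=manip.sense();print(s["tcp_pos"],s["t"])
b=im[:,:,::-1].copy()
for q in [(-10,-50,98),(-20,48,100),(40,17,114),(-80,-151,70),(40,-50,98),(-80,2,76),(27,-95,106),(27,-50,106)]:
    p=proj(m,bw(q))[0]; print(q,p.round(1)); cv2.circle(b,tuple(int(round(x)) for x in p),3,(0,255,0),1)
cv2.imwrite("pics/w1m.png",cv2.resize(b,(768,576),interpolation=cv2.INTER_CUBIC))
E
```

```text
[ 0.45899718 -0.1556299   0.19849841] 1.15
(-10, -50, 98) [254.1 191.5]
(-20, 48, 100) [126.3 203.8]
(40, 17, 114) [156.4 126.3]
(-80, -151, 70) [364.9 258.5]
(40, -50, 98) [254.7 125. ]
(-80, 2, 76) [194.2 260.6]
(27, -95, 106) [317.8 145. ]
(27, -50, 106) [254.7 144.4]
```

View pics/w1m.png

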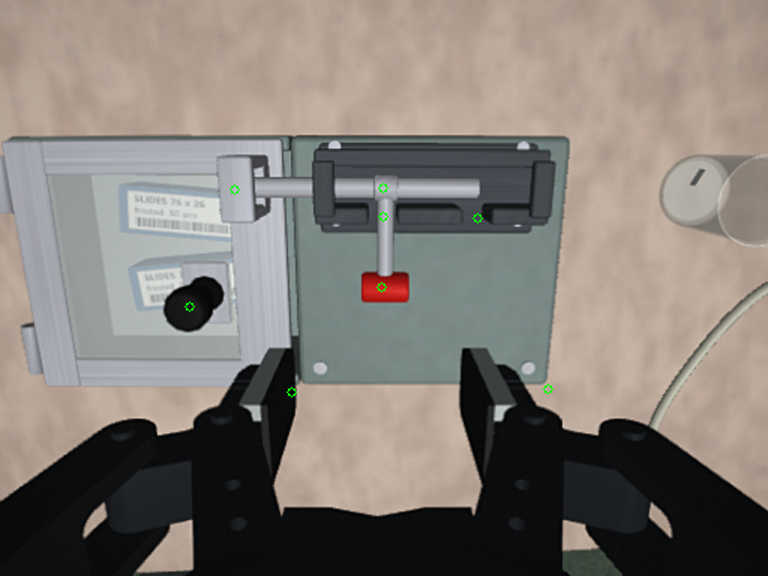

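The wrist view agrees with the prediction: grip at (385,287) against a predicted (381,287), knob at (187,307) against (189,306). I'll take one still shot for the red centroid.

```bash
python3 - <<'E'
from h import *
import pickle
m,im=snap("wrist","pics/w2.png"); m2=manip.camera_model("wrist")
def cen(im,msk,box=None):
    n,l,st,c=cv2.connectedComponentsWithStats(msk.astype(np.uint8)); i=1+st[1:,4].argmax(); return c[i],st[i]
i=im.astype(int); red=(i[...,0]>130)&(i[...,1]<70)&(i[...,2]<70)
c,st=cen(im,red); print("red",c,st, "cam moved",m2["origin"]-m["origin"])
g=atz(m,[c],.101)[0]
dk=(i.sum(2)<110); dk[225:]=0; dk[:,:90]=0; dk[:,165:]=0
k,st2=cen(im,dk); print("knob blob",k,st2)
print("grip",g,"pred",bw((-10,-50,98)))
k1=(124.5,204.5)
print("knob head at .100 by eye", atz(m,[k1],.1)[0], bw((-20,48,100)), proj(m,bw((-20,48,108)))[0])
ms=pickle.load(open("cams.pkl","rb"))
from fit import S,T
def tri(L):
    A=np.zeros((3,3));b=np.zeros(3)
    for o,v in L: P=np.eye(3)-np.outer(v[0],v[0]);A+=P;b+=P@o
    return np.linalg.solve(A,b)
print("tri grip", tri([ray(m,[c]),ray(ms["scene"],[S(327,136)]),ray(ms["top"],[T(337,440)])]))
goto([g[0],g[1],.2],np.pi/2+BOX[2])
cv2.imwrite("pics/w2k.png",cv2.resize(im[100:260,60:260,::-1],None,fx=3,fy=3))
E
```

```text
red [261.78664193 190.82931354] [246 182  33  18 539] cam moved [-0.00079664 -0.00180212  0.00058143]
knob blob [132.04703476 200.17586912] [113 182  40  37 978]
grip [ 0.45822226 -0.16285257  0.101     ] pred [ 0.45835851 -0.16125921  0.098     ]
knob head at .100 by eye [ 0.45352316 -0.05836018  0.1       ] [ 0.45537525 -0.06279551  0.1       ] [126.00693949 205.1844716 ]
tri grip [ 0.45758479 -0.16268424  0.09883821]
t 1.2 shift [ 0.02   0.17  -0.027] yaw 0.068 F [ 0.2 -0.5 -0.3] q6 1.07 gap 50.2
```

Call:
drive_tool(
  motion=[
    [[50, 0.02, 0.17, 1.2, 0.07], [50, 0.02, 0.17, 2.4, 0.07], [50, 0.02, 0.17, 3.3, 0.07], [50, 0.02, 0.17, 3.8, 0.07], [50, 0.02, 0.17, 4.0, 0.07], [50, 0.02, 0.17, 4.0, 0.07], [20, 0.02, 0.17, 4.0, 0.07], [20, 0.02, 0.17, 4.0, 0.07], [20, 0.02, 0.17, 4.0, 0.07], [20, 0.02, 0.17, 4.0, 0.07]],
  ],
  squeeze=30,
)

```text
t: 2.2
tcp_pos: [0.4594, -0.1653, 0.0826]
tool_rot: [0.999, -0.04, 0.001, -0.001]
force: [1.9, 6.9, 3.2]
finger_gap: 0.268
gripper_force: 30.3
```

```bash
sed -i 's/^BOX=.*/BOX=np.array([.4717,-.1135,-.0714])/' h.py; python3 - <<'E'
from h import *
s=manip.sense();print(s["tcp_pos"],s["finger_gap"]*85.4,s["gripper_force"],s["force"])
for a in (0,.3,.6,.9,1.2,1.35):
    g=bw((40-50*np.cos(a),-50,98+50*np.sin(a)))-[0,0,.019]; print(a,end=' ');goto(g,np.pi/2+BOX[2])
E
```

```text
[ 0.4594195  -0.16525685  0.0825996 ] 22.898101884747668 30.278091430664062 [1.8690275  6.87254874 3.24328266]
0 t 2.2 shift [-0.049 -0.083  0.12 ] yaw -0.057 F [1.9 6.9 3.2] q6 1.07 gap 22.9
0.3 t 2.2 shift [ 0.026 -0.085 -0.372] yaw -0.057 F [1.9 6.9 3.2] q6 1.07 gap 22.9
0.6 t 2.2 shift [ 0.243 -0.087 -0.821] yaw -0.057 F [1.9 6.9 3.2] q6 1.07 gap 22.9
0.9 t 2.2 shift [ 0.584 -0.091 -1.185] yaw -0.057 F [1.9 6.9 3.2] q6 1.07 gap 22.9
1.2 t 2.2 shift [ 1.016 -0.095 -1.432] yaw -0.057 F [1.9 6.9 3.2] q6 1.07 gap 22.9
1.35 t 2.2 shift [ 1.255 -0.097 -1.504] yaw -0.057 F [1.9 6.9 3.2] q6 1.07 gap 22.9
```

Call:
drive_tool(
  motion=[
    [[20, 0.03, -0.05, -0.33, 0], [20, 0.13, -0.08, -0.65, 0], [20, 0.29, -0.08, -0.94, 0], [20, 0.5, -0.08, -1.2, 0], [20, 0.77, -0.08, -1.4, 0], [20, 1.06, -0.08, -1.55, 0], [20, 1.22, -0.08, -1.6, 0], [20, 1.22, -0.08, -1.6, 0]],
  ],
)

```text
t: 3.0
tcp_pos: [0.4954, -0.1673, 0.1305]
tool_rot: [0.999, -0.038, -0.001, -0.0]
force: [-5.6, 1.0, 6.1]
finger_gap: 0.274
gripper_force: 30.6
```

```bash
cat > st.py <<'E'
from h import *
s=manip.sense()
p=R.from_euler("z",-BOX[2]).apply(s["tcp_pos"]-[BOX[0],BOX[1],0])*1000
print("TCP box",p.round(1),"grasp z",(p[2]+19).round(1),"handle ang",np.arctan2(p[2]+19-98,40-p[0]).round(2),"F",s["force"].round(1),"gap",(s["finger_gap"]*85.4).round(1),s["gripper_force"],"t",s["t"],"q",s["q"].round(2))
E
python3 st.py
```

```text
Traceback (most recent call last):
  File "st.py", line 4, in <module>
    print("TCP box",p.round(1),"grasp z",(p[2]+19).round(1),"handle ang",np.arctan2(p[2]+19-98,40-p[0]).round(2),"F",s["force"].round(1),"gap",(s["finger_gap"]*85.4).round(1),s["gripper_force"],"t",s["t"],"q",s["q"].round(2))
                                                                                                                                               ^^^^^^^^^^^^^^^^^^^^^^^^^^^^
AttributeError: 'float' object has no attribute 'round'
```

Call:
drive_tool(
  motion=[
    [[20, 0, 0.3, 0, 0], [20, 0, 0.6, 0, 0], [20, 0, 0.9, 0, 0], [20, 0, 1.2, 0, 0], [20, 0, 1.45, 0, 0], [20, 0, 1.55, 0, 0], [20, 0, 1.55, 0, 0], [20, 0, 1.55, 0, 0]],
  ],
)

```text
t: 3.8
tcp_pos: [0.4913, -0.2094, 0.13]
tool_rot: [0.999, -0.039, -0.001, -0.004]
force: [-1.0, 13.5, 7.0]
finger_gap: 0.271
gripper_force: 30.9
```

```bash
sed -i 's/(s\["finger_gap"\]\*85.4).round(1)/s["finger_gap"]*85.4/' st.py; python3 st.py; python3 -c "
from h import *
snap('wrist','pics/w3.png')"
```

```text
TCP box [ 26.4 -94.3 130. ] grasp z 149.0 handle ang 1.31 F [-1.  13.5  7. ] gap 23.16760056853071 30.87291419506073 t 3.8 q [-0.62  0.55  1.75  0.01  0.84  1.03]
```

View pics/w3.png

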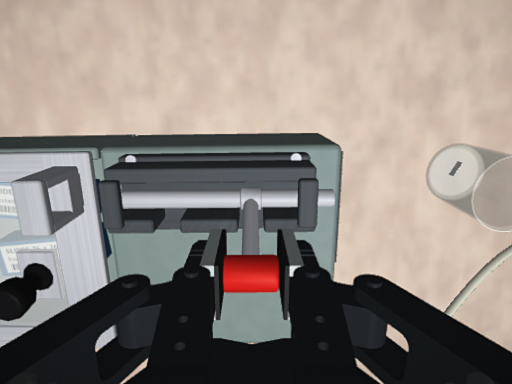

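The bolt is fully back (stem root at (250,195), stop force felt). Next I'll lay the handle down.

Call:
drive_tool(
  motion=[
    [[20, -0.31, -0.04, 0.12, 0], [20, -0.59, -0.05, 0.3, 0], [20, -0.83, -0.05, 0.53, 0], [20, -1.02, -0.05, 0.81, 0], [20, -1.15, -0.05, 1.11, 0], [20, -1.21, -0.05, 1.44, 0], [20, -1.22, -0.05, 1.6, 0], [20, -1.22, -0.05, 1.6, 0]],
  ],
)

```text
t: 4.65
tcp_pos: [0.4565, -0.207, 0.0822]
tool_rot: [0.999, -0.039, 0.0, -0.002]
force: [1.3, 10.6, 7.8]
finger_gap: 0.275
gripper_force: 32.9
```

```bash
python3 st.py
```

```text
TCP box [ -8.5 -94.3  82.2] grasp z 101.2 handle ang 0.07 F [ 1.3 10.6  7.8] gap 23.450208929196865 32.863147258758545 t 4.65 q [-0.65  0.61  1.87  0.01  0.67  0.99]
```

Call:
drive_tool(
  motion=[
    [[36, -1e-09, 0, 0.03, 0], [44, 0, 0, 0, 0], [50, 0, 0, 0, 0], [50, 0, 0, -0.6, 0], [50, 0, 0, -1.8, 0], [50, 0, -1, -3, 0], [50, 0, -2, -4, 0], [50, 0, -2.5, -4.2, 0], [50, 0, -2.5, -4.2, 0], [50, 0, -2.5, -4.2, 0]],
  ],
)

```text
t: 5.65
tcp_pos: [0.4613, -0.1351, 0.2066]
tool_rot: [0.999, -0.038, -0.0, 0.0]
force: [-0.5, -0.2, -1.1]
finger_gap: 0.586
gripper_force: 0.0
```

```bash
python3 - <<'E'
from h import *
import pickle
m,im=snap("wrist","pics/w4.png");m2=manip.camera_model("wrist");pickle.dump(m,open("w4.pkl","wb"))
print("drift",m2["origin"]-m["origin"])
b=im[:,:,::-1].copy()
for q in [(-10,-95,98),(-20,48,110),(-20,48,100),(40,-95,98)]:
    p=proj(m,bw(q))[0]; print(q,p.round(1)); cv2.circle(b,tuple(int(round(x)) for x in p),2,(0,255,0),1)
cv2.imwrite("pics/w4m.png",cv2.resize(b,(768,576),interpolation=cv2.INTER_CUBIC))
E
python3 st.py
```

```text
drift [-6.65954658e-05 -4.11424175e-04 -4.72818033e-04]
(-10, -95, 98) [345.1 187.9]
(-20, 48, 110) [157.7 205.8]
(-20, 48, 100) [161.2 201.7]
(40, -95, 98) [349.7 122.5]
TCP box [ -9.  -22.6 206.2] grasp z 225.2 handle ang 1.2 F [0.4 0.5 0.7] gap 49.887714453894674 0.0 t 5.7 q [-0.52  0.37  1.81 -0.    0.96  1.13]
```

View pics/w4m.png

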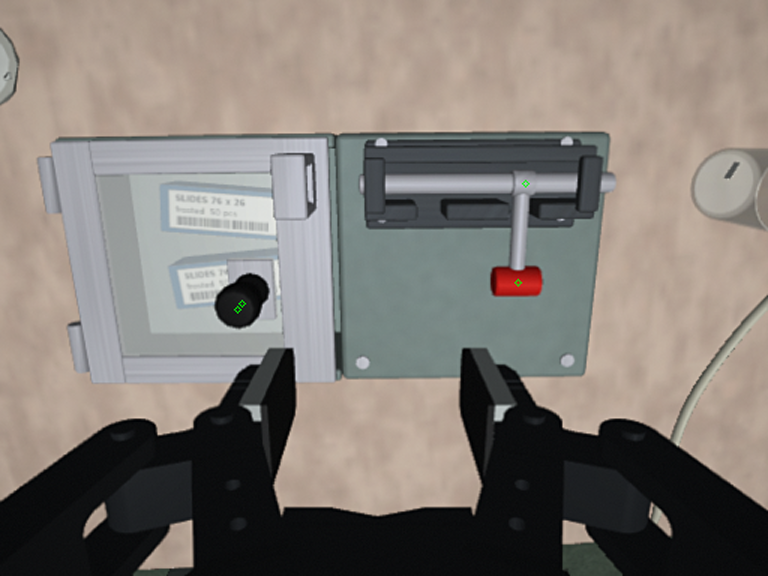

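Handle lies in the rear notch, the rod is clear of the staple, and the knob is where predicted at (238,306). I'll move over the knob and turn the gripper −90°.

Call:
drive_tool(
  motion=[
    [[50, -0.1, -0.6, 0, -1], [50, -0.2, -1.2, 0, -2], [50, -0.37, -1.8, 0, -3.1], [50, -0.37, -2.35, 0, -4.2], [50, -0.37, -2.35, 0, -5.2], [50, -0.37, -2.35, 0, -6.2], [50, -0.37, -2.35, 0, -7.3], [50, -0.37, -2.35, 0, -8.3], [50, -0.37, -2.35, 0, -9.3], [50, -0.37, -2.35, 0, -10.3]],
  ],
)

```text
t: 6.7
tcp_pos: [0.4554, -0.0648, 0.2057]
tool_rot: [0.776, 0.631, -0.001, -0.001]
force: [-1.0, 0.0, -0.3]
finger_gap: 0.583
gripper_force: 0.0
```

Call:
drive_tool(
  motion=[
    [[50, 0, 0, 0.5, -0.95], [50, 0, 0, 0.5, -0.95], [50, 0, 0, 0.5, -0.95]],
  ],
)

```text
t: 7.0
tcp_pos: [0.4554, -0.0642, 0.1912]
tool_rot: [0.735, 0.678, -0.001, -0.001]
force: [0.4, -0.1, 0.2]
finger_gap: 0.586
gripper_force: 0.0
```

```bash
python3 - <<'E'
from h import *
snap("wrist","pics/w5.png")
goto(bw((-20,48,86)),BOX[2])
E
python3 st.py
```

```text
t 7.05 shift [-2.000e-03 -1.400e-02  3.524e+00] yaw -0.062 F [-0.4  0.9 -0.1] q6 -0.3 gap 49.5
TCP box [-19.4  48.  191.7] grasp z 210.7 handle ang 1.09 F [-0.4  0.9 -0.1] gap 49.47601236019964 0.0 t 7.05 q [-0.38  0.37  1.88 -0.    0.9  -0.3 ]
```

View pics/w5.png

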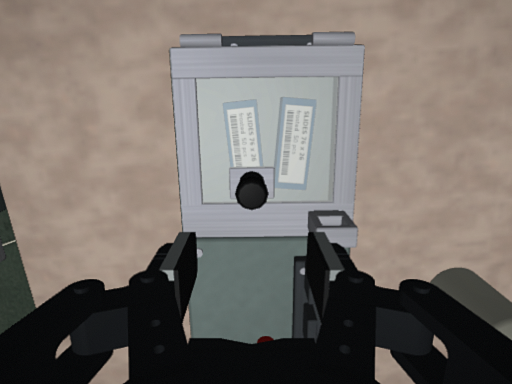

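The knob is centred between the fingers at (252,190), and the slide boxes are undisturbed. I'll descend and grip it.

Call:
drive_tool(
  motion=[
    [[50, 0, 0, 1.2, -0.06], [50, 0, 0, 2.2, -0.06], [50, 0, 0, 3.0, -0.06], [50, 0, 0, 3.4, -0.06], [45, 0, 0, 3.5, -0.06], [30, 0, 0, 3.5, -0.06], [18, 0, 0, 3.5, -0.06], [18, 0, 0, 3.5, -0.06], [18, 0, 0, 3.5, -0.06], [18, 0, 0, 3.5, -0.06]],
  ],
  squeeze=30,
)

```text
t: 8.05
tcp_pos: [0.4552, -0.0637, 0.0878]
tool_rot: [0.731, 0.683, -0.0, -0.0]
force: [-4.2, -3.5, 3.8]
finger_gap: 0.254
gripper_force: 29.8
```

```bash
python3 st.py; python3 -c "
import numpy as np
for t in np.arange(0,1.75,.1):
    p=np.arctan2(27,-106)-t; print(round(t,2),((109.4*np.cos(p)+106)/30).round(2),(-(109.4*np.sin(p)-27)/30).round(2))"
```

```text
TCP box [-20.   48.5  87.8] grasp z 106.8 handle ang 0.15 F [-4.2 -3.5  3.8] gap 21.716895071238177 29.76305531017715 t 8.05 q [-0.38  0.57  1.97 -0.    0.61 -0.31]
0.0 -0.0 -0.0
0.1 0.11 -0.35
0.2 0.25 -0.68
0.3 0.42 -1.0
0.4 0.63 -1.31
0.5 0.86 -1.58
0.6 1.12 -1.84
0.7 1.41 -2.07
0.8 1.72 -2.26
0.9 2.04 -2.43
1.0 2.38 -2.56
1.1 2.73 -2.66
1.2 3.09 -2.72
1.3 3.46 -2.75
1.4 3.82 -2.74
1.5 4.18 -2.69
1.6 4.54 -2.61
1.7 4.88 -2.49
```

Call:
drive_tool(
  motion=[
    [[18, 0.11, 0, -0.35, 0], [18, 0.25, 0, -0.68, 0], [18, 0.42, 0, -1.0, 0], [18, 0.63, 0, -1.31, 0], [18, 0.86, 0, -1.58, 0], [18, 1.12, 0, -1.84, 0], [18, 1.12, 0, -1.84, 0]],
  ],
  squeeze=40,
)

```text
t: 8.75
tcp_pos: [0.4575, -0.028, 0.1432]
tool_rot: [0.731, 0.683, 0.0, -0.001]
force: [-2.2, 2.8, -8.3]
finger_gap: 0.247
gripper_force: 39.8
```

```bash
python3 st.py
```

```text
TCP box [-20.2  84.2 143.2] grasp z 162.2 handle ang 0.82 F [-2.2  2.8 -8.3] gap 21.124373058471598 39.841567629628116 t 8.75 q [-0.31  0.45  1.93  0.    0.76 -0.24]
```

Call:
drive_tool(
  motion=[
    [[18, 0.29, 0, -0.23, 0], [18, 0.6, 0, -0.42, 0], [18, 0.92, 0, -0.59, 0], [18, 1.26, 0, -0.72, 0], [18, 1.61, 0, -0.82, 0], [18, 1.97, 0, -0.88, 0], [18, 2.34, 0, -0.91, 0], [18, 2.34, 0, -0.91, 0]],
  ],
)

```text
t: 9.55
tcp_pos: [0.4622, 0.041, 0.1697]
tool_rot: [0.73, 0.683, -0.001, -0.0]
force: [-4.5, -1.6, -10.5]
finger_gap: 0.25
gripper_force: 40.4
```

```bash
python3 st.py; python3 -c "
from h import *
m,im=snap('wrist','pics/w6.png'); m2,i2=snap('scene','pics/s6.png')
cv2.imwrite('pics/c6.png',np.hstack([cv2.resize(im,(400,300))[:,:,::-1],cv2.resize(i2[130:280,190:390,::-1],(400,300),interpolation=cv2.INTER_CUBIC)]))"
```

```text
TCP box [-20.5 153.4 169.7] grasp z 188.7 handle ang 0.98 F [ -4.5  -1.6 -10.5] gap 21.365754057911527 40.40097396180499 t 9.55 q [-0.15  0.41  1.89 -0.    0.84 -0.09]
```

View pics/c6.png

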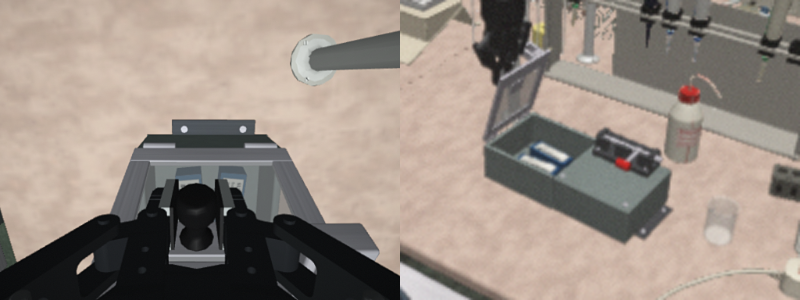

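The lid is held at about 1.3 rad, the handle is still flat in the rear notch and the slide boxes are in the well. I'll continue past upright.

Call:
drive_tool(
  motion=[
    [[18, 0.36, 0, 0.05, 0], [18, 0.72, 0, 0.1, 0], [18, 1.08, 0, 0.18, 0], [18, 1.42, 0, 0.3, 0], [18, 1.42, 0, 0.3, 0]],
  ],
)

```text
t: 10.15
tcp_pos: [0.465, 0.0832, 0.1618]
tool_rot: [0.731, 0.683, -0.0, -0.001]
force: [-8.5, -0.2, 1.7]
finger_gap: 0.248
gripper_force: 42.4
```

```bash
python3 st.py
```

```text
TCP box [-20.7 195.7 161.8] grasp z 180.8 handle ang 0.94 F [-8.5 -0.2  1.7] gap 21.16616665509024 42.35346710658632 t 10.15 q [-0.06  0.44  1.88  0.    0.83  0.01]
```

Call:
drive_tool(
  motion=[
    [[34, 0, 0, 0, 0], [42, 0, 0, 0, 0], [42, 0.15, 0, 0, 0], [42, 0.35, 0, 0, 0], [42, 0.55, 0, 0, 0], [42, 0.8, 0, 0, 0], [42, 1.1, 0, 0, 0], [42, 1.5, 0, 0, 0], [42, 1.8, 0, 0, 0], [42, 1.8, 0, 0, 0]],
  ],
)

```text
t: 11.15
tcp_pos: [0.4716, 0.1374, 0.1617]
tool_rot: [0.73, 0.683, 0.002, 0.001]
force: [0.2, -0.7, -0.2]
finger_gap: 0.49
gripper_force: 0.0
```

```bash
python3 st.py; python3 -c "
from h import *
m,im=snap('wrist','pics/w7.png'); m2,i2=snap('scene','pics/s7.png')
cv2.imwrite('pics/c7.png',np.hstack([cv2.resize(im,(400,300))[:,:,::-1],cv2.resize(i2[130:280,190:390,::-1],(400,300),interpolation=cv2.INTER_CUBIC)]))"
```

```text
TCP box [-18.  250.3 161.7] grasp z 180.7 handle ang 0.96 F [ 0.2 -0.7 -0.2] gap 41.87976433291819 0.0 t 11.15 q [0.06 0.45 1.84 0.   0.85 0.12]
```

View pics/c7.png

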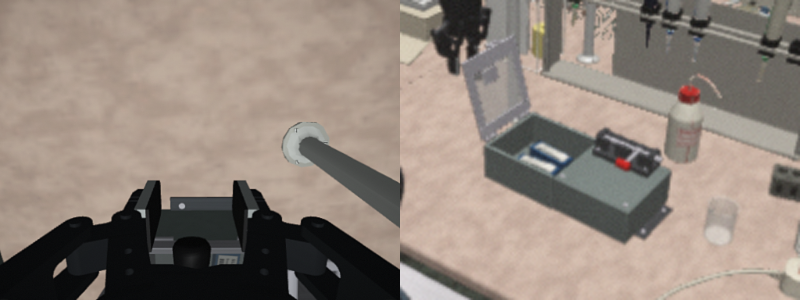

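The lid rests open past upright and the fingers are clear of the knob. I'll raise the arm away and let things settle.

Call:
drive_tool(
  motion=[
    [[42, 0.3, 0, -0.3, 0], [42, 0.5, 0, -1.2, 0], [42, 0.5, 0, -2.4, 0], [42, 0.5, 0, -3.2, 0], [42, 0.5, 0, -3.2, 0], [42, 0.5, 0, -3.2, 0], [42, 0.5, 0, -3.2, 0], [42, 0.5, 0, -3.2, 0]],
  ],
)

```text
t: 12.05
tcp_pos: [0.4697, 0.1512, 0.2556]
tool_rot: [0.731, 0.682, -0.001, -0.001]
force: [0.5, -0.5, -0.2]
finger_gap: 0.494
gripper_force: 0.0
```

```bash
python3 st.py; python3 -c "
from h import *
m2,i2=snap('scene','pics/s8.png'); m,im=snap('top','pics/t8.png')
a=cv2.imread('pics/s7.png')[:,:,::-1]
print('box region change',np.abs(i2[150:255,225:335].astype(int)-a[150:255,225:335]).mean())
cv2.imwrite('pics/c8.png',np.hstack([cv2.resize(im[150:240,210:330,::-1],(400,300),interpolation=cv2.INTER_CUBIC),cv2.resize(i2[130:280,190:390,::-1],(400,300),interpolation=cv2.INTER_CUBIC)]))"
```

```text
TCP box [-20.9 263.9 255.6] grasp z 274.6 handle ang 1.24 F [ 0.5 -0.5 -0.2] gap 42.194077329694935 0.0 t 12.05 q [0.08 0.32 1.72 0.   1.1  0.15]
box region change 4.058326118326118
```

View pics/c8.png

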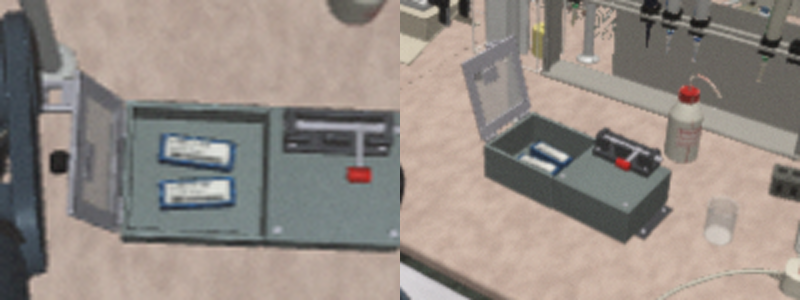

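The lid leans back at rest, the handle is flat in the rear notch at (358,175), both slide boxes are in place, and the arm is clear.

```bash
python3 -c "
from station import manip
print(manip.sign_off())"
```

```text
the job is handed in; nothing more can be done
None
```

The bolt is drawn fully back with its handle flat in the rear notch, the lid rests open past upright by itself, the slide boxes are still in the well and nothing else was touched; I handed the job in at about 12 s.

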